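# Clean the kitting plate and lay out a fitting kit

### The arm

A 6-joint arm with a two-finger parallel gripper is mounted at the origin on a cart in front of the work surface, level with it; the furniture and walls round the work are solid. World frame = base frame: x ahead of the robot, y to its left, z up, the work surface at z = 0. Lengths are in m, angles in rad, forces in N, time in s.
With the tool pointing down it reaches from about 0.225 to 0.875 m from the base axis. Payload 3.4 kg.
Tool frame: the origin (TCP) lies on the centre line of the jaws, within the pads' length; the fingertips stand 22 mm ahead of it and the grasp point (between the pads) lies 3 mm ahead of it; z points along the fingers, y is the line along which they close (so a half turn about z gives the same grasp; the last joint's range is limited). The gripper opens to 85 mm and grips with 20 to 120 N. Pads are 22 mm wide; open, the fingers measure 114 mm over their backs; the gripper's body (76 mm by 85 mm) begins 54 mm behind the grasp point. The pads swing forward as they close: fully open they stand 13 mm farther back than shut.
Start: joints at [1.128, 0.276, 1.505, -0, 1.361, -0.121], TCP at [0.182, 0.546, 0.253] pointing down, gripper open.
Joint ranges: [-2.89, 2.89], [-0.75, 2.08], [0.22, 2.7], [-1.18, 4.32], [0.11, 2.71], [-2.7, 2.7]. Speed limits (rad/s): [2.57, 2.57, 3.14, 3.14, 3.14, 3.14].

### API

Orientations are given as a unit quaternion [w, x, y, z].
In Python, from rig import manip gives the robot as it stands.
- The arm moves only by the shell command python3 steer.py FILE [OPENING] [FORCE], which reads ROWS from the file FILE. ROWS is a JSON list of rows, 1 to 5 of them, each an object with the fields tx, ty, tz (the shift in m), turn (a turn about the tool's z in rad); a field left out counts as zero; each row shifts and turns the commanded pose from where the row before left it, along the tool's axes as they then stand; what a row does not reach is not made up. A row lasts 1/12 s, in which the tool goes at most 0.0417 m and 0.125 rad, less where a joint would pass 70% of its speed; a pose out of reach is approached as far as the arm can. OPENING is the finger opening in m, set as the command begins (- or left out keeps the last). The fingers move at their own pace and stop on an object; FORCE is the grip in N (left out, the last holds). Time passes only in rows, so rows that do not move let the fingers close. It prints the time, the measured TCP pose, the force, the opening and the grip force at its end. Input that does not fit is refused with a message, and nothing moves.
- manip.get_state(): the state, without advancing time (a new reading comes with each control period).
- manip.get_image(name): name is "side" or "top" or "wrist"; returns a dict with "img" (420x560x3 uint8, red, green, blue), "camera_matrix" (3x3 intrinsics, pixels), "k1" (the pictures are not rectified: a ray, as slopes to the right and down, at radius r is drawn at 1 + k1 r^2 times it, then the intrinsics apply), "T" (4x4, takes a point from camera to world coordinates); the wrist camera has in their place "hand_eye" (4x4, takes a point from camera to tool coordinates, whose origin is the TCP and whose axes are the flange's). Camera axes: x right, y down, z forward; pixel columns grow to the right and rows downward; lengths in m; the calibration is good to about 2 mm. A picture is of the moment at which its call begins: read the wrist's pose just before it. There is no depth.
- manip.sign_off(): hands the job in; it is judged then, once.
The state is a dict: "clock": time; "qpos": joint angles; "qd": joint speeds; "effort": joint torques, N m; "position": TCP position; "ee_rot": TCP orientation; "contact_force": force on the tool from outside, world axes, zero at the start; "moment": the same for the moment, N m; "width": finger opening in m; "gripper_force": force on a finger pad.
Only numpy, scipy, OpenCV 4.12 (cv2) and the standard library are available. Lean on these libraries where they do the work, as an engineer would, in place of code of your own. Each camera call takes 0.05 s, during which the arm holds its last target. There are 200 camera calls.

### The job

First sweep the three small black plastic chips off the aluminium plate into its chip tray with the scraper block (do not touch the chips with the fingers), and stand the block back upright in the middle of its rubber rest. Then take the long hexagonal nut and the flanged bush out of the compartmented bin and stand each upright inside its own outline on the plate, nut in the hexagon and bush in the circle. Leave the short nut and the plain sleeve in their compartments and the dropper bottle, jar and cup where they are.

Things in the scene. Friction and masses are not known exactly. Their poses are not given: they have to be found in the camera images.
- station: Fixed kitting station; origin on the table under the plate's centre. Aluminium plate 100 (x) x 150 (y) mm, top z 14 mm. Beyond its +y edge (y 75 mm) is the sunken grey chip tray, floor z 5 mm, end wall at y 136 mm. Curbs along both long sides of plate and tray (inner faces x +-46 mm) and the end wall: 4 mm thick, tops z 22 mm; the end y = -75 mm is open.
- hex_outline (a point): Centre of the dark hexagon (39 mm over corners) marked on the plate top, at station x 0, y -38 mm, z 14 mm: place of the long nut.
- round_outline (a point): Centre of the dark circle (44 mm diameter) marked on the plate top, at station x 0, y +38 mm, z 14 mm: place of the flanged bush.
- scraper: Loose scraper block, upright: wooden grip 20 (x) x 72 (y) mm, 8 to 48 mm above the underside, on a rubber sole 24 (x) x 80 (y) x 8 mm; about 120 g. Origin: centre of the underside. It wipes moving along its own x, either way, and fits between the station's curbs when its y lies along the station's x.
- scraper_rest: Fixed flat black rubber pad, 44 (x) x 104 (y) x 4 mm, on which the scraper stands at the start with its length along the pad's y. Origin at the centre of its underside, on the table.
- parts_bin: Fixed open grey bin, 155 (x) x 203 (y) mm, four compartments (2 x 2), walls and floor 5 mm thick, wall tops z 24 mm. Compartments 70 (x) x 94 (y) mm inside, centres at x +-37.5, y +-49.5 mm. One steel part stands in each; which is where varies. Origin on the table under its centre.
- long_nut: Loose long hexagonal steel coupling nut, standing on end: 24 mm across flats, 28 mm across corners (corners on its x axis, flats face its y axis), 40 mm tall, 60 g. Origin at the centre of the underside, z along its axis.
- flanged_bush: Loose steel bush standing on its flange: barrel 22 mm in diameter, 40 mm tall in all, with a flange 34 mm in diameter and 6 mm thick at the bottom, 50 g. Origin at the centre of the underside, z up the barrel.
- short_nut: Hexagonal steel nut, 28 mm across corners but only 20 mm tall; not wanted. Origin at the centre of the underside.
- plain_sleeve: Steel sleeve 22 mm in diameter, 40 mm tall, without flange; not wanted. Origin at the centre of the underside.
- dropper: Small dropper bottle with black rubber top, 33 mm in diameter, 102 mm tall, a bystander. Origin at the centre of the underside.
- jar: Small jar with a red lid, 64 mm in diameter, 85 mm tall, a bystander. Origin at the centre of the underside.
- cup: Grey measuring cup with handle, 73 x 95 mm, 102 mm tall, a bystander. Origin at the centre of the underside.
- chip_1: Loose black plastic chip, 12 x 9 mm, 6 mm thick, 10 g, lying flat on the plate, 32 mm or more from its y = -75 mm end and within 40 mm of its long midline (all of it). Origin at the centre of its underside.
- chip_2: Loose black plastic chip, 11 x 10 mm, 6 mm thick, 10 g, lying flat on the plate, 32 mm or more from its y = -75 mm end and within 40 mm of its long midline (all of it). Origin at the centre of its underside.
- chip_3: Loose black plastic chip, 12 x 8 mm, 6 mm thick, 10 g, lying flat on the plate, 32 mm or more from its y = -75 mm end and within 40 mm of its long midline (all of it). Origin at the centre of its underside.

How it is judged:
By the outcome, as a careful person would: the job done as asked, in the order asked, and still so for the second after the job is handed in, with the robot touching nothing.
It also fails if it takes over 72 s, if anything falls off the work surface, if the arm or the gripper's body presses on something with over 40 N, if the wrist force passes 120 N, or if a joint passes its speed limit or range.

## Working session

There is one attempt and no reset: what is moved stays moved. The work goes in short steps, Python scripts to look and compute and a shell command to move; the robot and the scene stay as the last step left them, time stands still between calls to the robot, and variables do not carry over. Pictures are saved under pics/ and viewed, at most 15 in all, crops included, and the job is handed in when it is done.

```bash
mkdir -p pics; ls; cat > h.py <<'E'
import numpy as np,cv2
from rig import manip
from scipy.spatial.transform import Rotation as R
def Tt(s):
    T=np.eye(4);q=s["ee_rot"];T[:3,:3]=R.from_quat([q[1],q[2],q[3],q[0]]).as_matrix();T[:3,3]=s["position"];return T
def snap(n,fn=None):
    s=manip.get_state();d=manip.get_image(n)
    T=np.array(d["T"]) if "T" in d else Tt(s)@np.array(d["hand_eye"])
    c=dict(img=d["img"],K=np.array(d["camera_matrix"]),k1=float(d["k1"]),T=T)
    if fn: cv2.imwrite(fn,d["img"][:,:,::-1]);np.savez(fn[:-4]+".npz",**c)
    return c
def load(f): return dict(np.load(f))
def pt(c,u,v,z):
    K=c["K"];d=np.array([(u-K[0,2])/K[0,0],(v-K[1,2])/K[1,1]]);p=d.copy()
    for _ in range(20): p=d/(1+c["k1"]*(p@p))
    w=c["T"][:3,:3]@np.array([p[0],p[1],1]);o=c["T"][:3,3]
    return o+w*(z-o[2])/w[2]
E
python3 - <<'E'
from h import *
import cv2
a=snap("top","pics/top.png");b=snap("side","pics/side.png");w=snap("wrist","pics/wrist.png")
s=manip.get_state();print(s)
for c in(a,b,w):print(c["T"].round(3).tolist(),c["K"].tolist(),c["k1"])
E
```

```text
pics
rig.py
steer.py
{'clock': 0.15, 'qpos': array([ 1.12801918e+00,  2.76470018e-01,  1.50585017e+00,  2.16262864e-05,
        1.36071821e+00, -1.21044248e-01]), 'qd': array([ 0.00148973, -0.00164771, -0.00483434, -0.00029962, -0.00071154,
        0.00239059]), 'effort': array([ 1.47371255e-03, -4.17146802e+01, -2.46033579e+01,  1.39842327e-04,
        7.60083291e-03,  9.52235581e-06]), 'position': array([0.18168368, 0.54515129, 0.25262371]), 'ee_rot': array([-2.11253354e-04,  1.60175721e-01,  9.87088251e-01, -6.91396162e-04]), 'contact_force': array([-0.05470366,  1.87891704, -0.68218625]), 'moment': array([ 0.04132733, -0.06347343, -0.01580422]), 'gripper_force': 0.0, 'width': 0.08535082748978724}
[[-0.001, -0.998, 0.059, 0.512], [-1.0, 0.0, -0.009, 0.054], [0.009, -0.059, -0.998, 1.152], [0.0, 0.0, 0.0, 1.0]] [[399.4476387602814, 0.0, 283.69533142954754], [0.0, 399.4476387602814, 202.30439621791683], [0.0, 0.0, 1.0]] -0.1014870983979973
[[0.975, -0.062, 0.216, 0.324], [-0.223, -0.382, 0.897, -1.039], [0.026, -0.922, -0.386, 0.522], [0.0, 0.0, 0.0, 1.0]] [[485.59453029651496, 0.0, 273.97172017710864], [0.0, 485.59453029651496, 199.76812258950127], [0.0, 0.0, 1.0]] -0.054873069351967264
[[0.317, 0.906, 0.281, 0.109], [0.948, -0.302, -0.095, 0.569], [-0.001, 0.296, -0.955, 0.374], [0.0, 0.0, 0.0, 1.0]] [[319.32188368036765, 0.0, 274.3701661146575], [0.0, 319.32188368036765, 212.1281215093666], [0.0, 0.0, 1.0]] 0.02579100558295812
```

View pics/top.png

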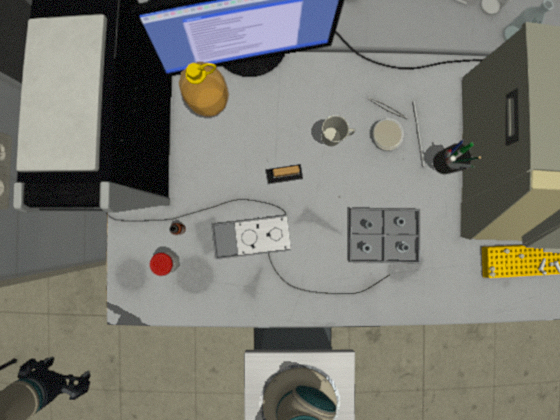

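View pics/side.png

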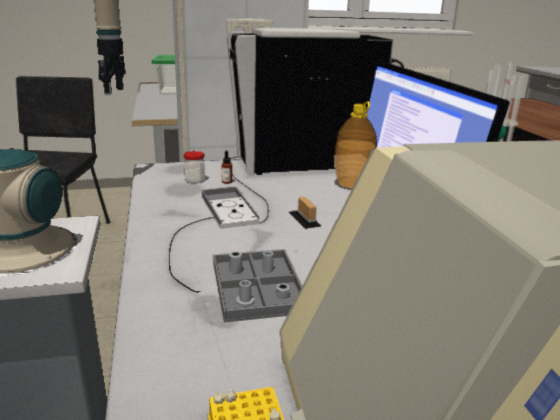

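The side view shows the flanged bush at (245,293) and the short nut at (283,290). The long nut and sleeve are at (236,262) and (268,261). In the top view the station is at about (252,236), the rest and scraper at (284,173), and the bin at (384,235).

```bash
python3 - <<'E'
from h import *
a=load("pics/top.npz")
im=a["img"]
s=cv2.resize(im[160:270,205:305],None,fx=4.8,fy=4.8,interpolation=cv2.INTER_CUBIC)
b=cv2.resize(im[195:275,340:425],None,fx=3.7,fy=3.7,interpolation=cv2.INTER_CUBIC)
o=np.zeros((max(s.shape[0],b.shape[0]),s.shape[1]+b.shape[1],3),np.uint8);o[:s.shape[0],:s.shape[1]]=s;o[:b.shape[0],s.shape[1]:]=b
print(o.shape);cv2.imwrite("pics/crop1.png",o[:,:,::-1])
for n,u,v,z in[("scr",285,172,.05),("rest",284,174,.004),("plate",262,235,.014),("bin",384,235,.024),("hole",274,233,.014)]:print(n,pt(a,u,v,z).round(3))
E
```

```text
(528, 794, 3)
scr [0.662 0.041 0.05 ]
rest [0.662 0.043 0.004]
plate [0.486 0.106 0.014]
bin [ 0.486 -0.241  0.024]
hole [0.492 0.072 0.014]
```
View pics/crop1.png

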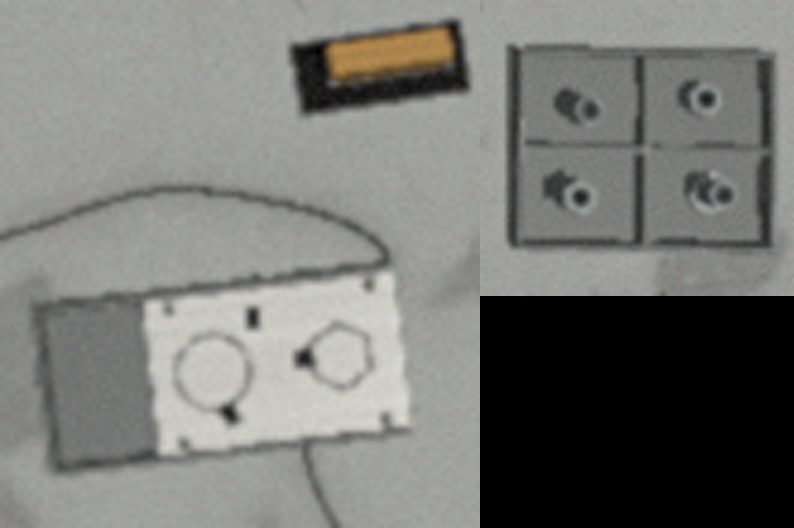

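The crop shows three chips at crop (253,318), (303,358) and (230,412). The hexagon is at (341,356), the circle at (213,371), and the tray lies to the left (world +y). The bush is in the bin's lower-right compartment. Next I'll move over the station for a wrist view.

```bash
echo '[{"tx":-0.0313, "ty":-0.0223}, {"tx":-0.0313, "ty":-0.0223}, {"tx":-0.0313, "ty":-0.0223}, {"tx":-0.0313, "ty":-0.0223}, {"tx":-0.0313, "ty":-0.0223}]' > m.json && python3 steer.py m.json 
echo '[{"tx":-0.0313, "ty":-0.0223}, {"tx":-0.0313, "ty":-0.0223}, {"tx":-0.0313, "ty":-0.0223}, {"tx":-0.0313, "ty":-0.0223}, {"tx":-0.0313, "ty":-0.0223}]' > m.json && python3 steer.py m.json 
echo '[{"tx":-0.0313, "ty":-0.0223}, {"tx":-0.0313, "ty":-0.0223}, {"tx":-0.0313, "ty":-0.0223}, {"tx":-0.0313, "ty":-0.0223}, {"tx":-0.0313, "ty":-0.0223}]' > m.json && python3 steer.py m.json
echo '[{"turn":0.12}, {"turn":0.12}, {"turn":0.12}, {"turn":0.12}, {"turn":0.12}]' > m.json && python3 steer.py m.json
echo '[{"turn":0.12}, {"turn":0.12}, {"turn":0.12}, {"turn":0.12}, {"turn":0.12}]' > m.json && python3 steer.py m.json
echo '[{}, {}, {}]' > m.json && python3 steer.py m.json
python3 -c "
from h import *
c=snap('wrist','pics/w1.png')"
```

```text
clock: 0.57
position: [0.2955, 0.3887, 0.2531]
ee_rot: [-0.0, 0.16, 0.987, -0.0]
contact_force: [0.7, 0.0, 0.0]
width: 0.0851
gripper_force: 0.0
clock: 0.98
position: [0.4088, 0.2332, 0.2533]
ee_rot: [-0.0, 0.16, 0.987, 0.0]
contact_force: [0.7, 0.3, -0.1]
width: 0.0852
gripper_force: 0.0
clock: 1.4
position: [0.5221, 0.0779, 0.2531]
ee_rot: [-0.0, 0.16, 0.987, 0.0]
contact_force: [-0.3, 0.2, -1.3]
width: 0.085
gripper_force: 0.0
clock: 1.82
position: [0.5213, 0.0794, 0.2529]
ee_rot: [-0.0, 0.448, 0.894, -0.0]
contact_force: [-0.4, 0.1, -0.2]
width: 0.0854
gripper_force: 0.0
clock: 2.23
position: [0.5212, 0.0797, 0.253]
ee_rot: [-0.0, 0.692, 0.722, -0.0]
contact_force: [-0.1, 0.3, -0.2]
width: 0.0851
gripper_force: 0.0
clock: 2.48
position: [0.5214, 0.0797, 0.2532]
ee_rot: [-0.0, 0.689, 0.725, -0.0]
contact_force: [-0.9, 0.5, -0.8]
width: 0.0854
gripper_force: 0.0
```

View pics/w1.png

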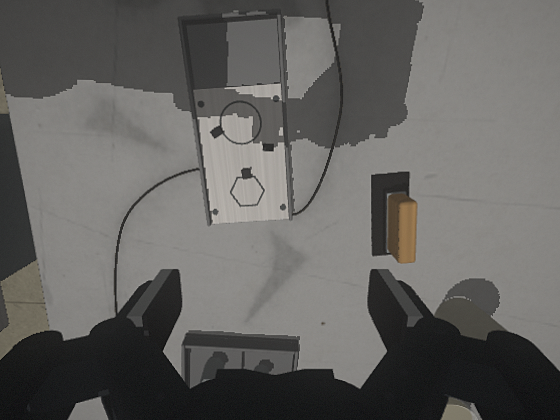

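The wrist view shows the plate with the circle at (240,122), the hexagon at (247,191), and chips at (217,132), (268,147) and (246,173). The rest is at about (392,213), with the scraper grip at (403,228). Next I'll get numbers.

```bash
python3 - <<'E'
from h import *
c=load("pics/w1.npz");im=c["img"]
def poly(P,z): return np.array([pt(c,u,v,z)[:2] for u,v in P])
g=cv2.cvtColor(im,cv2.COLOR_RGB2GRAY)
# outlines: dark closed curves on plate
t=(cv2.adaptiveThreshold(g,255,cv2.ADAPTIVE_THRESH_MEAN_C,cv2.THRESH_BINARY_INV,15,18))
cs,h=cv2.findContours(t,cv2.RETR_CCOMP,cv2.CHAIN_APPROX_NONE)
for k,q in enumerate(cs):
    x,y,w,hh=cv2.boundingRect(q)
    if 190<x<290 and 85<y<220 and 15<w<60:
        (cx,cy),r=cv2.minEnclosingCircle(q);print("cont",h[0][k][3],(x,y,w,hh),round(cx,1),round(cy,1),round(r,1),pt(c,cx,cy,.014)[:2].round(4),cv2.contourArea(q))
hsv=cv2.cvtColor(im,cv2.COLOR_RGB2HSV)
m=((hsv[...,0]>8)&(hsv[...,0]<28)&(hsv[...,1]>110)).astype(np.uint8);m[:,:360]=0;m[280:]=0
ys,xs=np.nonzero(m);V=hsv[ys,xs,2];print("orange",len(xs),np.percentile(V,[5,25,50,75,95]))
th,_=cv2.threshold(V.astype(np.uint8).reshape(-1,1),0,255,cv2.THRESH_OTSU)
mt=(m>0)&(hsv[...,2]>th);q=max(cv2.findContours(mt.astype(np.uint8),0,1)[0],key=cv2.contourArea)
W=poly(q[:,0,:],.052);r=cv2.minAreaRect((W*1000).astype(np.float32));print("grip top",th,r)
d=(g<60).astype(np.uint8);d[:,:360]=0;d[:,425:]=0;d[265:]=0;d[:160]=0
q=max(cv2.findContours(d|m,0,1)[0],key=cv2.contourArea)
W=poly(cv2.findNonZero(d)[:,0,:],.004);print("rest",cv2.minAreaRect((W*1000).astype(np.float32)))
E
```

```text
cont -1 (230, 167, 35, 40) 247.0 187.1 20.5 [0.4895 0.0724] 849.5
cont 130 (231, 176, 33, 30) 247.0 190.5 16.2 [0.4897 0.0684] 669.0
cont -1 (262, 142, 16, 9) 269.3 145.5 7.7 [0.5131 0.1208] 67.0
cont 140 (220, 101, 41, 43) 240.1 122.3 21.3 [0.4803 0.1439] 1200.5
cont -1 (232, 89, 47, 13) 255.0 95.5 23.6 [0.4956 0.1719] 92.5
orange 1005 [120. 138. 142. 146. 151.]
grip top 131.0 ((666.0349731445312, 38.70917892456055), (16.568370819091797, 67.60989379882812), 8.43840503692627)
rest ((662.8521728515625, 44.4499397277832), (44.936222076416016, 103.52867889404297), 8.066300392150879)
```

```bash
echo '[{"turn":-0.094}, {"tx":-0.0123, "ty":0.0275, "tz":0.02}, {"tx":-0.0123, "ty":0.0275, "tz":0.02}, {"tx":-0.0123, "ty":0.0275, "tz":0.02}, {"tx":-0.0123, "ty":0.0275, "tz":0.02}]' > m.json && python3 steer.py m.json
echo '[{"tx":-0.0123, "ty":0.0275, "tz":0.02}, {}, {}]' > m.json && python3 steer.py m.json 
python3 - <<'E'
from h import *
c=snap('wrist','pics/w2.png');im=c["img"]
hsv=cv2.cvtColor(im,cv2.COLOR_RGB2HSV)
m=((hsv[...,0]>8)&(hsv[...,0]<28)&(hsv[...,1]>110)).astype(np.uint8)
q=max(cv2.findContours(m,0,1)[0],key=cv2.contourArea);print(cv2.boundingRect(q),cv2.contourArea(q))
W=np.array([pt(c,u,v,.052)[:2] for u,v in q[:,0]]);print(cv2.minAreaRect((W*1000).astype(np.float32)))
print(manip.get_state()["position"])
E
```

```text
clock: 2.95
position: [0.6386, 0.0464, 0.1727]
ee_rot: [0.0, 0.654, 0.756, 0.0]
contact_force: [1.1, 0.3, -0.4]
width: 0.0854
gripper_force: 0.0
clock: 3.2
position: [0.6664, 0.0379, 0.1506]
ee_rot: [-0.002, 0.655, 0.756, -0.001]
contact_force: [-0.5, -0.2, 0.1]
width: 0.0856
gripper_force: 0.0
(263, 203, 26, 61) 1359.5
((667.5313110351562, 28.846853256225586), (18.48777961730957, 47.20247268676758), 8.879342079162598)
[0.66588427 0.03836066 0.15222019]
```

View pics/w2.png

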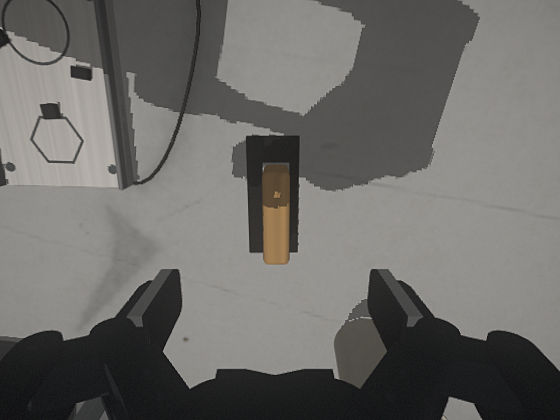

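The wrist view shows the grip centred between the jaws at column 276. Its far top edge is at row 264, and the rest spans rows 136–252, columns 246–299.

```bash
python3 - <<'E'
from h import *
c=load('pics/w2.npz')
u=np.array([-np.sin(np.radians(8.3)),np.cos(np.radians(8.3))])
e=pt(c,277,264,.052)[:2];print("bottom edge",e,"centre",e+.036*u)
for v in(164,168,172,176):print(v,pt(c,276,v,.052)[:2])
print("sole +y edge",pt(c,276,164,.012)[:2]-.04*u)
P=[pt(c,*p,.004)[:2] for p in((247,136),(299,135),(299,251),(249,252))];print("rest",np.mean(P,axis=0),P)
for n,p in(("hex",(57,140)),):print(n,pt(c,*p,.014))
E
```

```text
bottom edge [0.67217403 0.0048953 ] centre [0.6669772  0.04051823]
164 [0.66051879 0.07995636]
168 [0.66091585 0.07721973]
172 [0.66131597 0.07446202]
176 [0.66171916 0.07168305]
sole +y edge [0.66719928 0.03440084]
rest [0.66353923 0.04443098] [array([0.63484418, 0.0920294 ]), array([0.67680332, 0.09886659]), array([ 0.69378554, -0.00281065]), array([ 0.64872388, -0.01036142])]
hex [0.48882366 0.06794983 0.014     ]
```

```bash
echo '[{"tz":0.035}, {"tz":0.035}, {"tz":0.025}, {"tz":0.0175}, {}]' > m.json && python3 steer.py m.json
echo '[{}, {}, {}, {}, {}]' > m.json && python3 steer.py m.json .005 60
echo '[{}, {}, {}]' > m.json && python3 steer.py m.json 
echo '[{"tz":-0.03}, {"tz":-0.03}, {}]' > m.json && python3 steer.py m.json
```

```text
clock: 3.67
position: [0.6627, 0.0391, 0.0384]
ee_rot: [-0.003, 0.654, 0.756, -0.002]
contact_force: [-0.3, 0.0, 0.2]
width: 0.0857
gripper_force: 0.0
clock: 4.08
position: [0.6671, 0.0384, 0.0424]
ee_rot: [0.001, 0.655, 0.756, 0.001]
contact_force: [-0.3, -0.1, -0.2]
width: 0.0257
gripper_force: 0.0
clock: 4.33
position: [0.6673, 0.0384, 0.0423]
ee_rot: [0.001, 0.655, 0.756, 0.001]
contact_force: [-0.3, 0.4, 5.8]
width: 0.0195
gripper_force: 60.0
clock: 4.58
position: [0.6699, 0.0383, 0.1065]
ee_rot: [0.004, 0.655, 0.756, 0.003]
contact_force: [2.0, -0.0, 1.0]
width: 0.0189
gripper_force: 59.2
```

```bash
echo '[{"turn":-0.1192}, {"turn":-0.1192}, {"turn":-0.1192}, {"turn":-0.1192}, {"turn":-0.1192}]' > m.json && python3 steer.py m.json
echo '[{"turn":-0.1192}, {"turn":-0.1192}, {"turn":-0.1192}, {"turn":-0.1192}, {"turn":-0.1192}]' > m.json && python3 steer.py m.json
echo '[{"turn":-0.1192}, {"turn":-0.1192}, {"turn":-0.1192}, {}, {}]' > m.json && python3 steer.py m.json
echo '[{"tx":0.0345, "ty":0.0069}, {"tx":0.0345, "ty":0.0069}, {"tx":0.0345, "ty":0.0069}, {"tx":0.0345, "ty":0.0069}, {"tx":0.0345, "ty":0.0069}]' > m.json && python3 steer.py m.json
echo '[{}, {}, {}]' > m.json && python3 steer.py m.json
python3 - <<'E'
from h import *
s=manip.get_state();T=Tt(s);print(s["position"],np.degrees(np.arctan2(T[1,0],T[0,0])),T[:3,2])
t=np.array([.4916,.0514,s["position"][2]]);print("d tool",T[:3,:3].T@(t-s["position"]))
c=snap('wrist','pics/w3.png')
E
```

```text
clock: 5.0
position: [0.6658, 0.0384, 0.1]
ee_rot: [-0.001, 0.401, 0.916, -0.0]
contact_force: [0.2, -0.8, -1.3]
width: 0.0192
gripper_force: 59.0
clock: 5.42
position: [0.6658, 0.0384, 0.0998]
ee_rot: [-0.001, 0.115, 0.993, -0.0]
contact_force: [0.3, -0.3, -1.1]
width: 0.0191
gripper_force: 59.0
clock: 5.83
position: [0.6659, 0.0384, 0.1001]
ee_rot: [-0.001, -0.059, 0.998, 0.0]
contact_force: [0.0, 0.8, -1.7]
width: 0.0192
gripper_force: 59.1
clock: 6.25
position: [0.489, 0.0518, 0.1005]
ee_rot: [-0.0, -0.059, 0.998, 0.0]
contact_force: [-0.5, -0.6, -1.1]
width: 0.0192
gripper_force: 59.1
clock: 6.5
position: [0.4919, 0.0517, 0.1013]
ee_rot: [0.001, -0.06, 0.998, -0.0]
contact_force: [0.2, 0.3, -2.0]
width: 0.0191
gripper_force: 59.1
[0.49192369 0.05165519 0.10128635] -173.11353996618152 [ 2.45680481e-03 -3.29330356e-05 -9.99996982e-01]
d tool [ 3.51949816e-04 -2.14541863e-04 -7.86833364e-07]
```

View pics/w3.png

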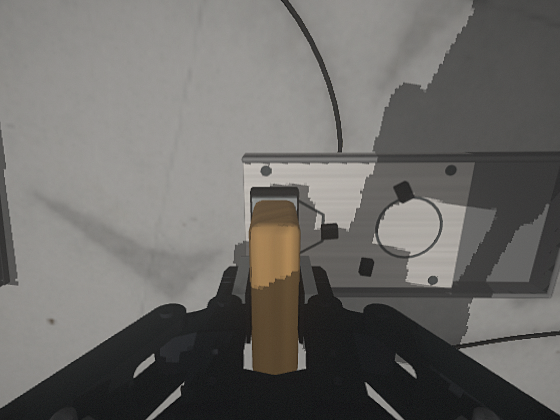

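The scraper is held square over the plate's open end, with the sole end at row 187. The near curb's rows are 153–163, and all three chips lie ahead of it.

```bash
python3 - <<'E'
from h import *
c=load('pics/w3.npz')
th=np.radians(7.1);S=np.array([.4848,.106]);A=np.array([[np.cos(th),np.sin(th)],[-np.sin(th),np.cos(th)]])
f=lambda u,v,z:(A@(pt(c,u,v,z)[:2]-S)*1000).round(1)
for n,a in dict(sole=(275,187,.063),soletop=(275,198,.071),curbout=(242,153,.022),curbin=(300,163,.022),circ=(409,226,.014),scr1=(266,171,.014),scr2=(451,170,.014),scr3=(433,280,.014),chip1=(403,190,.02),chip2=(330,231,.02),chip3=(366,266,.02),farcurb_in=(450,288,.022),endwall=(554,152,.022)).items():print(n,f(*a))
E
```

```text
sole [-39.6 -54.1]
soletop [-35.9 -54.1]
curbout [-51.9 -74.5]
curbin [-45.5 -38.3]
circ [-0.3 38.4]
scr1 [-39.2 -59.9]
scr2 [-39.1  60.8]
scr3 [41.5 60.7]
chip1 [-27.3  28.9]
chip2 [  0.9 -16.9]
chip3 [27.1  9.4]
farcurb_in [43.3 69. ]
endwall [-51.  116.3]
```

```bash
echo '[{"tz":0.025}, {"tz":0.018}, {"tz":0.003}, {"tz":0.001}, {}]' > m.json && python3 steer.py m.json
echo '[{"tz":0.001}, {"tz":0.001}, {}]' > m.json && python3 steer.py m.json
```

```text
clock: 6.97
position: [0.4922, 0.0516, 0.0539]
ee_rot: [0.0, -0.061, 0.998, 0.0]
contact_force: [-0.1, 0.1, -1.4]
width: 0.0192
gripper_force: 59.3
clock: 7.22
position: [0.4915, 0.0517, 0.0524]
ee_rot: [0.001, -0.061, 0.998, -0.0]
contact_force: [-0.2, 0.1, -1.8]
width: 0.0191
gripper_force: 59.2
```

```bash
echo '[{"tz":0.001}, {}, {}]' > m.json && python3 steer.py m.json
echo '[{"ty":0.01}, {"ty":0.01}, {"ty":0.01}, {"ty":0.01}, {"ty":0.01}]' > m.json && python3 steer.py m.json
echo '[{"ty":0.01}, {"ty":0.01}, {"ty":0.01}, {"ty":0.01}, {"ty":0.01}]' > m.json && python3 steer.py m.json
echo '[{"ty":0.01}, {"ty":0.01}, {"ty":0.01}, {}]' > m.json && python3 steer.py m.json
```

```text
clock: 7.47
position: [0.4915, 0.0517, 0.0522]
ee_rot: [0.001, -0.061, 0.998, -0.0]
contact_force: [-2.2, -0.6, 7.0]
width: 0.0189
gripper_force: 60.2
clock: 7.88
position: [0.4864, 0.1011, 0.0523]
ee_rot: [0.002, -0.061, 0.998, -0.001]
contact_force: [1.3, -3.9, 5.7]
width: 0.0189
gripper_force: 60.1
clock: 8.3
position: [0.4802, 0.1509, 0.0523]
ee_rot: [0.002, -0.062, 0.998, -0.001]
contact_force: [1.1, -3.1, 6.2]
width: 0.019
gripper_force: 60.1
clock: 8.63
position: [0.4763, 0.1819, 0.0525]
ee_rot: [0.002, -0.062, 0.998, 0.0]
contact_force: [0.4, -1.4, 6.7]
width: 0.019
gripper_force: 60.3
```

```bash
echo '[{"ty":0.008}, {}, {"tz":-0.03}, {"tz":-0.03}, {}]' > m.json && python3 steer.py m.json
echo '[{"ty":-0.03, "tz":-0.02}, {"ty":-0.03, "tz":-0.02}, {"ty":-0.03}, {}, {}]' > m.json && python3 steer.py m.json
python3 - <<'E'
from h import *
c=snap('wrist','pics/w4.png');s=manip.get_state();print(s["position"])
E
```

```text
clock: 9.05
position: [0.4775, 0.1898, 0.1156]
ee_rot: [0.005, -0.061, 0.998, 0.001]
contact_force: [1.0, -0.5, -0.6]
width: 0.0192
gripper_force: 59.2
clock: 9.47
position: [0.4849, 0.0983, 0.1507]
ee_rot: [-0.0, -0.059, 0.998, 0.0]
contact_force: [-0.5, 0.2, -1.2]
width: 0.0193
gripper_force: 59.5
[0.4845182  0.09918967 0.15032355]
```

View pics/w4.png

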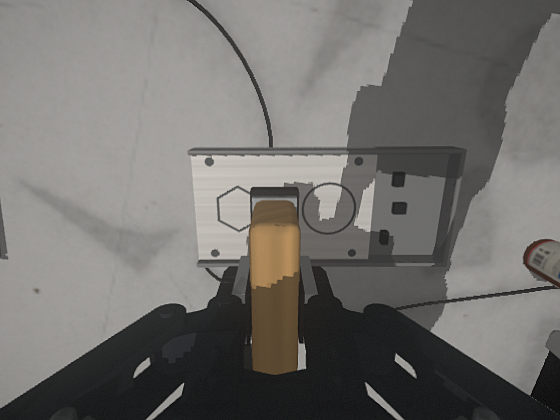

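All three chips lie in the tray, at (398,179), (399,208) and (384,238). Now I'll return the scraper.

```bash
echo '[{"tx":-0.0341, "ty":-0.0153}, {"tx":-0.0341, "ty":-0.0153}, {"tx":-0.0341, "ty":-0.0153}, {"tx":-0.0341, "ty":-0.0153}, {"tx":-0.0341, "ty":-0.0153}]' > m.json && python3 steer.py m.json
echo '[{"turn":0.1192}, {"turn":0.1192}, {"turn":0.1192}, {"turn":0.1192}, {"turn":0.1192}]' > m.json && python3 steer.py m.json
echo '[{"turn":0.1192}, {"turn":0.1192}, {"turn":0.1192}, {"turn":0.1192}, {"turn":0.1192}]' > m.json && python3 steer.py m.json
echo '[{"tz":0.02, "turn":0.1192}, {"tz":0.02, "turn":0.1192}, {"tz":0.02, "turn":0.1192}, {}, {}]' > m.json && python3 steer.py m.json
python3 - <<'E'
from h import *
s=manip.get_state();T=Tt(s);print(s["position"],np.degrees(np.arctan2(T[1,0],T[0,0])))
t=np.array([.6633,.0444,.0423]);print("d tool",T[:3,:3].T@(t-s["position"]))
E
```

```text
clock: 9.93
position: [0.6645, 0.0454, 0.1496]
ee_rot: [-0.001, -0.062, 0.998, 0.001]
contact_force: [0.4, 0.2, -0.3]
width: 0.0193
gripper_force: 59.4
clock: 10.35
position: [0.663, 0.046, 0.1492]
ee_rot: [-0.001, 0.237, 0.972, 0.0]
contact_force: [0.8, 0.0, -1.4]
width: 0.0192
gripper_force: 59.4
clock: 10.77
position: [0.6629, 0.046, 0.1494]
ee_rot: [-0.001, 0.512, 0.859, -0.0]
contact_force: [-0.7, -1.2, -0.7]
width: 0.0188
gripper_force: 59.4
clock: 11.18
position: [0.6622, 0.0456, 0.0888]
ee_rot: [-0.002, 0.653, 0.757, -0.001]
contact_force: [0.6, -0.0, -0.6]
width: 0.0191
gripper_force: 59.3
[0.66220121 0.04556475 0.08883114] 98.44204434861665
d tool [-0.0013769   0.00112115  0.04652481]
```

```bash
echo '[{"tx":-0.0014, "tz":0.025}, {"tz":0.015}, {"tz":0.0045}, {}, {}]' > m.json && python3 steer.py m.json
echo '[{"tz":0.001}, {"tz":0.001}, {}, {}]' > m.json && python3 steer.py m.json
```

```text
clock: 11.6
position: [0.6647, 0.0431, 0.0474]
ee_rot: [0.001, 0.654, 0.756, 0.001]
contact_force: [0.1, -0.5, -0.5]
width: 0.0192
gripper_force: 59.3
clock: 11.93
position: [0.6642, 0.0428, 0.045]
ee_rot: [0.0, 0.655, 0.756, 0.0]
contact_force: [0.3, 0.2, -0.9]
width: 0.0191
gripper_force: 59.3
```

```bash
echo '[{"tx":0.0016, "ty":-0.0007, "tz":0.001}, {"tz":0.001}, {"tz":0.0005}, {}]' > m.json && python3 steer.py m.json
echo '[{"tz":0.0005}, {}, {}]' > m.json && python3 steer.py m.json
```

```text
clock: 12.27
position: [0.6629, 0.0444, 0.0423]
ee_rot: [-0.0, 0.655, 0.756, 0.0]
contact_force: [-0.9, 0.4, 2.4]
width: 0.0194
gripper_force: 59.9
clock: 12.52
position: [0.6628, 0.0445, 0.0423]
ee_rot: [-0.0, 0.655, 0.756, 0.0]
contact_force: [-2.3, 1.2, 6.0]
width: 0.0194
gripper_force: 60.5
```

```bash
echo '[{}, {}, {}, {}, {}]' > m.json && python3 steer.py m.json .085
echo '[{"tz":-0.035}, {"tz":-0.04}, {"tz":-0.04}, {"tz":-0.04}, {}]' > m.json && python3 steer.py m.json
python3 -c "
from h import *
c=snap('wrist','pics/w5.png')"
echo '[{"tx":-0.0285, "ty":-0.024}, {"tx":-0.0285, "ty":-0.024}, {"tx":-0.0285, "ty":-0.024}, {"tx":-0.0285, "ty":-0.024}, {"tx":-0.0285, "ty":-0.024}]' > m.json && python3 steer.py m.json 
echo '[{"tx":-0.0285, "ty":-0.024}, {"tx":-0.0285, "ty":-0.024}, {"tx":-0.0285, "ty":-0.024}, {"tx":-0.0285, "ty":-0.024}, {"turn":0.1}]' > m.json && python3 steer.py m.json 
echo '[{}, {}, {}]' > m.json && python3 steer.py m.json 
python3 -c "
from h import *
c=snap('wrist','pics/w6.png');d=snap('top','pics/top2.png');print(manip.get_state()['position'])
a=load('pics/w5.npz')
cv2.imwrite('pics/v6.png',np.hstack([cv2.resize(a['img'][100:350,180:380],(400,500)),cv2.resize(c['img'],None,fx=.7,fy=.7)[:1]*0+0 if 0 else cv2.resize(d['img'][150:275,205:305],(400,500),interpolation=2)])[:,:,::-1])"
```

```text
clock: 12.93
position: [0.6629, 0.0442, 0.041]
ee_rot: [-0.0, 0.655, 0.756, -0.0]
contact_force: [0.4, -0.7, -0.6]
width: 0.0784
gripper_force: 0.0
clock: 13.35
position: [0.6677, 0.0441, 0.2059]
ee_rot: [0.007, 0.655, 0.756, 0.005]
contact_force: [1.6, -0.3, 0.3]
width: 0.085
gripper_force: 0.0
clock: 13.82
position: [0.5626, -0.1148, 0.1948]
ee_rot: [-0.001, 0.655, 0.756, -0.0]
contact_force: [0.6, -0.2, 0.0]
width: 0.085
gripper_force: 0.0
clock: 14.23
position: [0.4817, -0.2454, 0.195]
ee_rot: [-0.001, 0.694, 0.72, -0.002]
contact_force: [0.5, 0.0, -0.5]
width: 0.0852
gripper_force: 0.0
clock: 14.48
position: [0.4858, -0.2396, 0.1956]
ee_rot: [-0.001, 0.691, 0.723, 0.0]
contact_force: [-0.2, -0.5, 0.0]
width: 0.0853
gripper_force: 0.0
[ 0.48608548 -0.23934195  0.19588073]
```

View pics/w6.png

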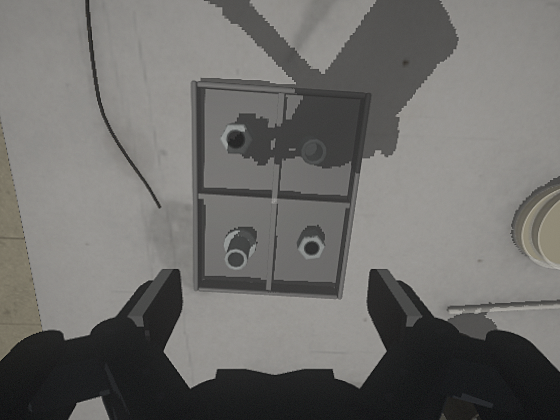

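View pics/v6.png

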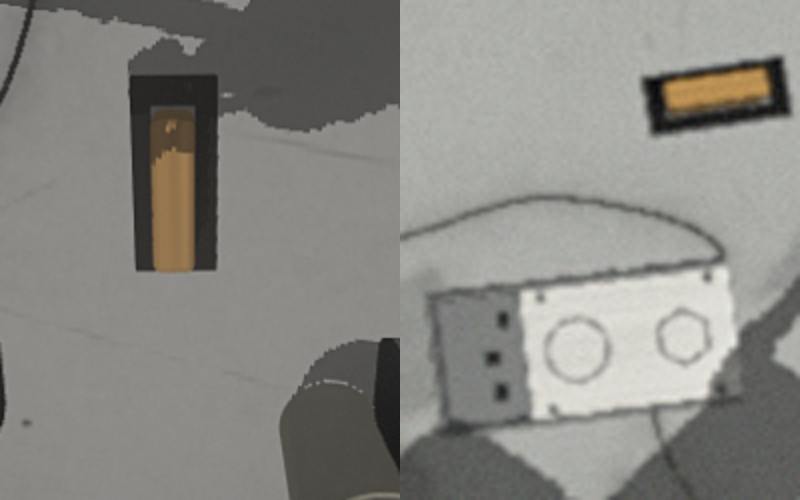

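The scraper stands centred in its rest and the chips are in the tray. In the bin, the long nut is at wrist (236,138), the sleeve at (314,151), the bush at (236,258) and the short nut at (312,242). I'll zoom in on the nut and bush.

```bash
python3 - <<'E'
from h import *
c=load('pics/w6.npz');im=c['img']
for n,p in(("nut",(236,138)),("bush",(236,258)),("bushtop",(236,258))):print(n,pt(c,*p,.045)[:2])
P=[pt(c,*p,.024)[:2] for p in((193,82),(370,94),(341,297),(183,291))];print("bin",np.array(P),np.mean(P,0))
o=np.hstack([cv2.resize(im[115:165,210:260],(400,400),interpolation=2),cv2.resize(im[225:275,210:260],(400,400),interpolation=2)])
cv2.imwrite("pics/v7.png",o[:,:,::-1])
E
```

```text
nut [ 0.45073683 -0.18488953]
bush [ 0.45175088 -0.29422546]
bushtop [ 0.45175088 -0.29422546]
bin [[ 0.41154375 -0.14190306]
 [ 0.56300935 -0.14468067]
 [ 0.5594049  -0.34381894]
 [ 0.39502444 -0.34406226]] [ 0.48224561 -0.24361623]
```

View pics/v7.png

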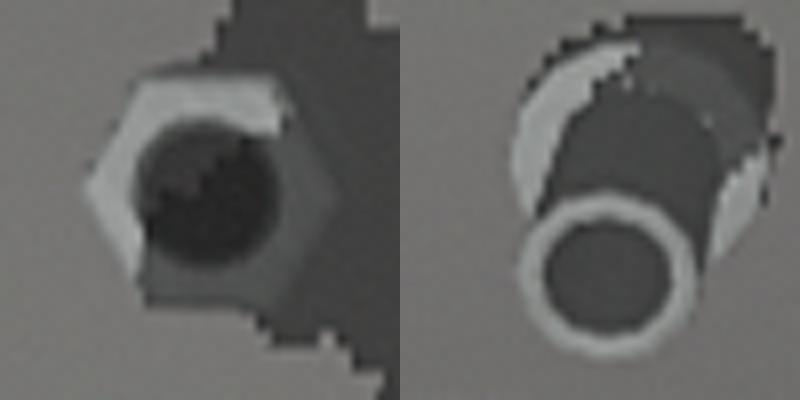

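The crop shows the nut's top hexagon with left and right corners at (88,185) and (335,193), and flats facing the image vertical. The bush's barrel top is centred at crop (607,275).

```bash
python3 - <<'E'
from h import *
c=load('pics/w6.npz')
q=np.array([(88,185),(140,82),(280,76),(337,193),(270,303),(145,303)])/8-.45+[210,115]
W=np.array([pt(c,*p,.045)[:2] for p in q]);print(W,W.mean(0))
for a,b in((0,3),(1,2),(5,4)):print(np.degrees(np.arctan2(*(W[b]-W[a])[::-1])))
print("bush",pt(c,210+207/8-.45,225+275/8-.45,.045)[:2], "flange", pt(c,210+245/8-.45,225+160/8-.45,.011)[:2])
s=manip.get_state();T=Tt(s);print(s["position"],np.degrees(np.arctan2(T[1,0],T[0,0])))
E
```

```text
[[ 0.4379223  -0.18522361]
 [ 0.4433176  -0.17467023]
 [ 0.45765381 -0.17341027]
 [ 0.4637633  -0.18483726]
 [ 0.45697646 -0.19645726]
 [ 0.44383288 -0.19706326]] [ 0.45057773 -0.18527698]
0.8565812066615283
5.022619351261603
2.639848989982922
bush [ 0.45122472 -0.29519422] flange [ 0.45215952 -0.29505135]
[ 0.48608548 -0.23934195  0.19588073] 92.6252137947598
```

```bash
echo '[{"turn":0.1208}, {"turn":0.1208}, {"turn":0.1208}, {"turn":0.1208}, {"turn":0.1208}]' > m.json && python3 steer.py m.json .036
echo '[{"turn":0.1208}, {"turn":0.1208}, {"turn":0.1208}, {"turn":0.1208}, {"turn":0.1208}]' > m.json && python3 steer.py m.json
echo '[{"turn":0.1208}, {"turn":0.1208}, {"turn":0.1208}, {"tx":-0.0164, "ty":-0.0278, "tz":0.02}, {"tx":-0.0164, "ty":-0.0278, "tz":0.02}]' > m.json && python3 steer.py m.json
echo '[{"tz":0.03}, {"tz":0.03}, {}, {}]' > m.json && python3 steer.py m.json
python3 - <<'E'
from h import *
s=manip.get_state();T=Tt(s);print(s["position"],np.degrees(np.arctan2(T[1,0],T[0,0])),s["width"])
print("d tool",T[:3,:3].T@(np.array([.4506,-.1852,.040])-s["position"]))
E
```

```text
clock: 15.0
position: [0.4862, -0.2393, 0.1961]
ee_rot: [-0.0, 0.876, 0.482, 0.0]
contact_force: [0.4, -0.9, 0.2]
width: 0.0363
gripper_force: 0.0
clock: 15.42
position: [0.4862, -0.2393, 0.1961]
ee_rot: [-0.0, 0.98, 0.2, -0.0]
contact_force: [-0.2, -0.3, -0.1]
width: 0.0361
gripper_force: 0.0
clock: 15.83
position: [0.4524, -0.1864, 0.1566]
ee_rot: [0.001, 1.0, 0.022, 0.002]
contact_force: [0.2, 0.2, 0.1]
width: 0.036
gripper_force: 0.0
clock: 16.17
position: [0.4501, -0.1851, 0.0955]
ee_rot: [-0.001, 1.0, 0.023, -0.001]
contact_force: [0.5, 0.6, 0.7]
width: 0.0359
gripper_force: 0.0
[ 0.45009276 -0.18507471  0.09554463] 2.612598008351328 0.03592591844773604
d tool [0.00064862 0.00025228 0.05554273]
```

```bash
echo '[{"tz":0.025}, {"tz":0.02}, {"tz":0.01}, {}, {}]' > m.json && python3 steer.py m.json
echo '[{}, {}, {}]' > m.json && python3 steer.py m.json .01 50
echo '[{}, {}]' > m.json && python3 steer.py m.json 
echo '[{"tz":-0.03}, {"tz":-0.03}, {"tz":-0.03}, {}, {}]' > m.json && python3 steer.py m.json
```

```text
clock: 16.58
position: [0.4519, -0.1869, 0.0425]
ee_rot: [0.001, 1.0, 0.022, 0.001]
contact_force: [0.5, -0.2, 0.1]
width: 0.036
gripper_force: 0.0
clock: 16.83
position: [0.4522, -0.1872, 0.0431]
ee_rot: [0.001, 1.0, 0.022, 0.002]
contact_force: [0.9, 0.1, 7.4]
width: 0.0232
gripper_force: 49.7
clock: 17.0
position: [0.4521, -0.1872, 0.0431]
ee_rot: [0.001, 1.0, 0.022, 0.002]
contact_force: [1.2, -0.2, 6.4]
width: 0.023
gripper_force: 49.7
clock: 17.42
position: [0.4517, -0.187, 0.1335]
ee_rot: [0.001, 1.0, 0.022, 0.002]
contact_force: [-0.3, 1.1, -0.4]
width: 0.0229
gripper_force: 49.2
```

```bash
echo '[{"tx":0.007, "ty":-0.0362}, {"tx":0.007, "ty":-0.0362}, {"tx":0.007, "ty":-0.0362}, {"tx":0.007, "ty":-0.0362}, {"tx":0.007, "ty":-0.0362}]' > m.json && python3 steer.py m.json
echo '[{"tx":0.007, "ty":-0.0362}, {"tx":0.007, "ty":-0.0362}, {"turn":-0.079}, {}, {}]' > m.json && python3 steer.py m.json
python3 - <<'E'
from h import *
s=manip.get_state();T=Tt(s);print(s["position"],np.degrees(np.arctan2(T[1,0],T[0,0])))
print("d tool",T[:3,:3].T@(np.array([.4893,.0682,.0521])-s["position"]))
c=snap('wrist','pics/w8.png')
E
```

```text
clock: 17.83
position: [0.4764, -0.0023, 0.13]
ee_rot: [-0.0, 1.0, 0.021, -0.001]
contact_force: [0.1, -0.4, -0.4]
width: 0.0231
gripper_force: 49.3
clock: 18.25
position: [0.4874, 0.0692, 0.1302]
ee_rot: [0.0, 0.998, 0.061, -0.001]
contact_force: [-0.2, -0.9, -0.3]
width: 0.0232
gripper_force: 49.4
[0.48737589 0.0691634  0.13016932] 6.993309335997289
d tool [0.00200724 0.0011819  0.07806422]
```

View pics/w8.png

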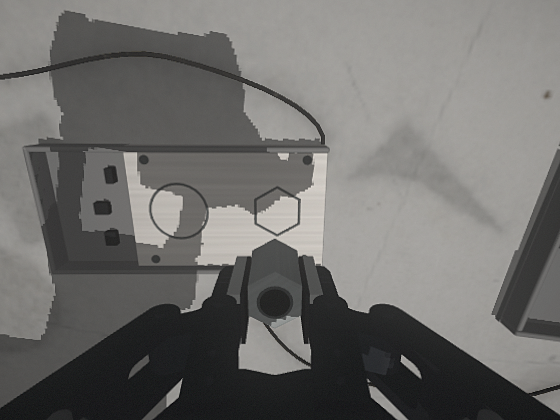

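The nut is held square. Its near bottom corner is at (275,240) and its top hole centre at (274,302). The hexagon outline is at (277,212), free ahead.

```bash
python3 - <<'E'
from h import *
c=load('pics/w8.npz')
th=np.radians(7.1);S=np.array([.4848,.106]);A=np.array([[np.cos(th),np.sin(th)],[-np.sin(th),np.cos(th)]])
f=lambda p:(A@(np.array(p[:2])-S)*1000).round(1)
print("tcp",f([.4874,.0692]));b=.1302-.0381
print("bottom corner",f(pt(c,275,240,b)),"top corner",f(pt(c,275,286,b+.04)),"hole",f(pt(c,274,302,b+.04)))
print("hexcentre",f(pt(c,277.5,211,.014)),"circ",f(pt(c,179,210.5,.014)))
E
```

```text
tcp [ -2.  -36.8]
bottom corner [  7.8 -36.9] top corner [  3.4 -36.8] hole [ -4.3 -36.4]
hexcentre [  0. -39.] circ [ 0.6 37.5]
```

```bash
echo '[{"tx":0.005, "ty":0.0014, "tz":0.03}, {"tz":0.03}, {"tz":0.014}, {"tz":0.001}, {}]' > m.json && python3 steer.py m.json
echo '[{"tz":0.001}, {"tz":0.001}, {}, {}]' > m.json && python3 steer.py m.json
```

```text
clock: 18.72
position: [0.4928, 0.067, 0.0555]
ee_rot: [-0.0, 0.998, 0.06, -0.001]
contact_force: [0.0, 0.1, -1.3]
width: 0.023
gripper_force: 49.4
clock: 19.05
position: [0.4942, 0.0681, 0.0552]
ee_rot: [0.0, 0.998, 0.061, 0.001]
contact_force: [0.4, 0.0, -0.3]
width: 0.0229
gripper_force: 49.4
```

```bash
echo '[{"tx":-0.0015, "ty":-0.0005, "tz":0.001}, {"tz":0.001}, {}, {}]' > m.json && python3 steer.py m.json
echo '[{"tz":0.0005}, {"tz":0.0005}, {}, {}]' > m.json && python3 steer.py m.json
python3 - <<'E'
from h import *
c=snap('wrist','pics/w9.png')
cv2.imwrite('pics/v9.png',cv2.resize(c['img'][130:350,130:390],(780,600 if 0 else 660))[:600,:,::-1])
E
```

```text
clock: 19.38
position: [0.4919, 0.0686, 0.0523]
ee_rot: [-0.0, 0.998, 0.061, 0.0]
contact_force: [0.2, -0.6, -0.1]
width: 0.0233
gripper_force: 49.4
clock: 19.72
position: [0.4921, 0.0686, 0.0521]
ee_rot: [-0.0, 0.998, 0.061, 0.0]
contact_force: [-2.0, 0.2, 6.9]
width: 0.023
gripper_force: 50.4
```

View pics/v9.png

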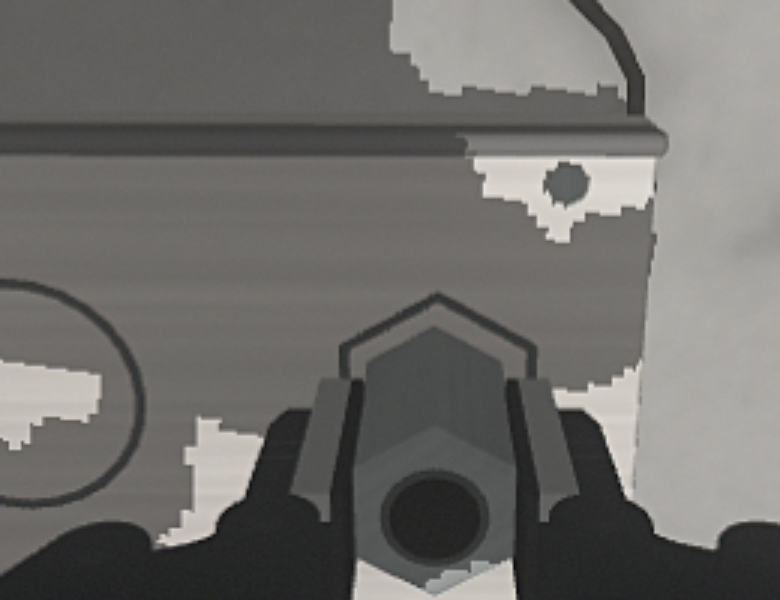

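```bash
python3 - <<'E'
from h import *
c=load('pics/w9.npz')
th=np.radians(7.1);S=np.array([.4848,.106]);A=np.array([[np.cos(th),np.sin(th)],[-np.sin(th),np.cos(th)]])
f=lambda u,v,z:(A@(pt(c,130+u/3,130+v/3,z)[:2]-S)*1000).round(1)
print(f(437,295,.014),f(435,327,.014),f(341,347,.014),f(536,347,.014),"nut L/R corners",f(366,363,.014),f(503,363,.014))
E
```

```text
[ 19.2 -38.4] [ 13.1 -38. ] [  9.2 -21.1] [  9.2 -56.2] nut L/R corners [  6.1 -25.5] [  6.1 -50.3]
```

The nut stands inside the hexagon with even gaps. I'll release it and go to the bush.

```bash
echo '[{}, {}, {}, {}]' > m.json && python3 steer.py m.json .045
echo '[{"tz":-0.02}, {"tz":-0.04}, {"tz":-0.04}, {}]' > m.json && python3 steer.py m.json
echo '[{"tx":-0.0085, "ty":0.0356}, {"tx":-0.0085, "ty":0.0356}, {"tx":-0.0085, "ty":0.0356}, {"tx":-0.0085, "ty":0.0356}, {"tx":-0.0085, "ty":0.0356}]' > m.json && python3 steer.py m.json .036
echo '[{"tx":-0.0085, "ty":0.0356}, {"tx":-0.0085, "ty":0.0356}, {"tx":-0.0085, "ty":0.0356}, {"tx":-0.0085, "ty":0.0356}, {"tx":-0.0085, "ty":0.0356}]' > m.json && python3 steer.py m.json 
echo '[{"turn":0.1}, {}, {}, {}]' > m.json && python3 steer.py m.json 
python3 - <<'E'
from h import *
s=manip.get_state();T=Tt(s);print(s["position"],np.degrees(np.arctan2(T[1,0],T[0,0])),s["width"])
print("d tool",T[:3,:3].T@(np.array([.4505,-.2955,.042])-s["position"]))
E
```

```text
clock: 20.1
position: [0.4921, 0.0685, 0.0512]
ee_rot: [-0.0, 0.998, 0.061, -0.0]
contact_force: [-0.5, -0.2, -0.4]
width: 0.0451
gripper_force: 0.0
clock: 20.43
position: [0.497, 0.0686, 0.158]
ee_rot: [0.0, 0.998, 0.061, 0.007]
contact_force: [1.2, 0.7, 1.2]
width: 0.0452
gripper_force: 0.0
clock: 20.85
position: [0.4712, -0.1148, 0.1512]
ee_rot: [0.0, 0.998, 0.061, 0.0]
contact_force: [0.2, -0.3, 0.7]
width: 0.0359
gripper_force: 0.0
clock: 21.27
position: [0.4506, -0.297, 0.1509]
ee_rot: [-0.0, 0.998, 0.061, 0.0]
contact_force: [0.7, -0.4, 0.6]
width: 0.0362
gripper_force: 0.0
clock: 21.6
position: [0.4509, -0.2941, 0.1509]
ee_rot: [-0.001, 1.0, 0.012, -0.0]
contact_force: [-0.3, -0.1, 0.3]
width: 0.036
gripper_force: 0.0
[ 0.45088489 -0.29410242  0.15090778] 1.4260566619953503 0.0359557262911185
d tool [-0.00034896  0.00152033  0.10890626]
```

```bash
echo '[{"tx":-0.002, "ty":0.0015, "tz":0.04}, {"tz":0.04}, {"tz":0.02}, {"tz":0.008}, {}]' > m.json && python3 steer.py m.json
echo '[{}, {}]' > m.json && python3 steer.py m.json
echo '[{}, {}, {}, {}]' > m.json && python3 steer.py m.json .01 50
echo '[{"tz":-0.03}, {"tz":-0.03}, {"tz":-0.03}, {}, {}]' > m.json && python3 steer.py m.json
```

```text
clock: 22.02
position: [0.4483, -0.2947, 0.0416]
ee_rot: [-0.002, 1.0, 0.012, -0.002]
contact_force: [-0.3, 0.4, 0.4]
width: 0.0357
gripper_force: 0.0
clock: 22.18
position: [0.4505, -0.2972, 0.0449]
ee_rot: [0.001, 1.0, 0.012, 0.001]
contact_force: [-1.0, 0.0, 0.2]
width: 0.036
gripper_force: 0.0
clock: 22.52
position: [0.4504, -0.2975, 0.0452]
ee_rot: [0.001, 1.0, 0.011, 0.002]
contact_force: [0.0, 1.1, 6.7]
width: 0.0204
gripper_force: 49.0
clock: 22.93
position: [0.4503, -0.2978, 0.1358]
ee_rot: [0.002, 1.0, 0.011, 0.002]
contact_force: [0.6, 0.6, -0.2]
width: 0.0204
gripper_force: 49.2
```

```bash
echo '[{"tx":0.0037, "ty":-0.0401}, {"tx":0.0037, "ty":-0.0401}, {"tx":0.0037, "ty":-0.0401}, {"tx":0.0037, "ty":-0.0401}, {"tx":0.0037, "ty":-0.0401}]' > m.json && python3 steer.py m.json
echo '[{"tx":0.0037, "ty":-0.0401}, {"tx":0.0037, "ty":-0.0401}, {"tx":0.0037, "ty":-0.0401}, {"tx":0.0037, "ty":-0.0401}, {"tx":0.0037, "ty":-0.0401}]' > m.json && python3 steer.py m.json
echo '[{"tx":0.0037, "ty":-0.0401}, {"turn":-0.1}, {}, {}, {}]' > m.json && python3 steer.py m.json
python3 - <<'E'
from h import *
s=manip.get_state();T=Tt(s);print(s["position"],np.degrees(np.arctan2(T[1,0],T[0,0])))
print("d tool",T[:3,:3].T@(np.array([.4801,.1437,.0542])-s["position"]))
c=snap('wrist','pics/w10.png')
cv2.imwrite('pics/v10.png',cv2.resize(c['img'][130:350,130:390],(780,660))[:600,:,::-1])
E
```

```text
clock: 23.35
position: [0.4618, -0.0939, 0.1321]
ee_rot: [-0.001, 1.0, 0.011, -0.001]
contact_force: [0.6, 0.0, -0.6]
width: 0.0207
gripper_force: 49.3
clock: 23.77
position: [0.4758, 0.1068, 0.1322]
ee_rot: [0.0, 1.0, 0.011, -0.001]
contact_force: [0.9, -0.6, -0.5]
width: 0.0203
gripper_force: 49.3
clock: 24.18
position: [0.4792, 0.1442, 0.1325]
ee_rot: [0.0, 0.998, 0.06, -0.001]
contact_force: [-0.8, -1.6, -0.6]
width: 0.0201
gripper_force: 49.3
[0.47924946 0.14418874 0.13250143] 6.862755707690442
d tool [0.00094178 0.00054987 0.07829999]
```

View pics/v10.png

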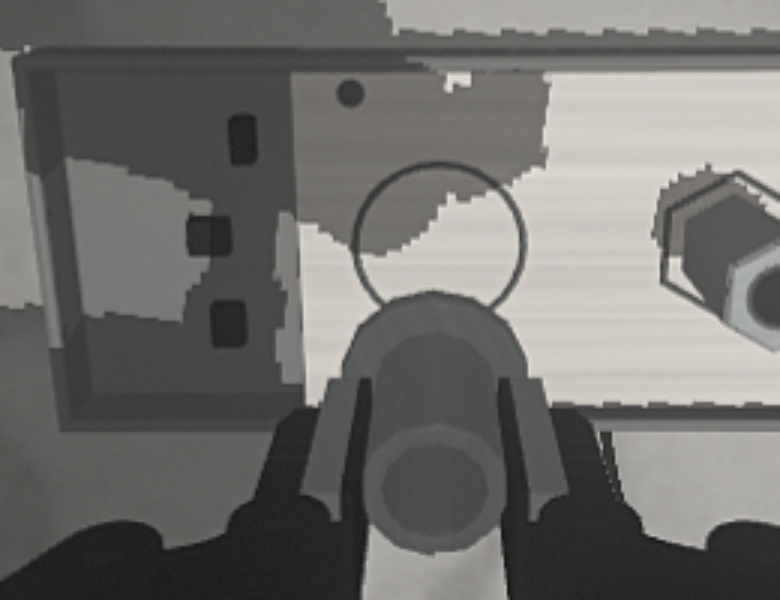

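The bush is held upright with its flange edge at crop (435,292) and barrel top centre at (435,490). The circle is at (440,245), and the nut is standing inside its hexagon.

```bash
python3 - <<'E'
from h import *
c=load('pics/w10.npz')
th=np.radians(7.1);S=np.array([.4848,.106]);A=np.array([[np.cos(th),np.sin(th)],[-np.sin(th),np.cos(th)]])
f=lambda u,v,z:(A@(pt(c,130+u/3,130+v/3,z)[:2]-S)*1000).round(1)
b=.1325-.0402
print("tcp",(A@(np.array([.47925,.1442])-S)*1000).round(1),"flange edge",f(435,292,b),f(435,292,b+.006),"LR",f(343,365,b+.003),f(527,365,b+.003),"top",f(435,490,b+.04),"circ",f(440,162,.014),f(354,245,.014),f(526,245,.014))
E
```

```text
tcp [-0.8 38.6] flange edge [15.5 38.5] [17.7 38.5] LR [ 2.7 55.1] [ 2.6 22. ] top [-0.2 38.6] circ [22.3 37. ] [ 0.2 59.6] [-0.  14.5]
```

```bash
echo '[{"tx":0.0005, "ty":0.0008, "tz":0.03}, {"tz":0.03}, {"tz":0.014}, {"tz":0.001}, {}]' > m.json && python3 steer.py m.json
echo '[{"tz":0.001}, {}, {}, {}]' > m.json && python3 steer.py m.json
```

```text
clock: 24.65
position: [0.4801, 0.1432, 0.0577]
ee_rot: [0.0, 0.998, 0.06, -0.001]
contact_force: [0.7, 0.3, 0.1]
width: 0.0206
gripper_force: 49.3
clock: 24.98
position: [0.4813, 0.1445, 0.0583]
ee_rot: [-0.0, 0.998, 0.061, 0.001]
contact_force: [-0.1, -0.1, -0.6]
width: 0.0207
gripper_force: 49.3
```

```bash
echo '[{"tx":-0.001, "ty":0.0005, "tz":0.0015}, {"tz":0.001}, {}, {}]' > m.json && python3 steer.py m.json
echo '[{"tz":0.0005}, {"tz":0.0005}, {}, {}]' > m.json && python3 steer.py m.json
```

```text
clock: 25.32
position: [0.4796, 0.1439, 0.0548]
ee_rot: [-0.0, 0.998, 0.061, -0.0]
contact_force: [-0.3, 0.0, -1.0]
width: 0.0202
gripper_force: 49.3
clock: 25.65
position: [0.4797, 0.1439, 0.0543]
ee_rot: [-0.0, 0.998, 0.061, 0.0]
contact_force: [-1.3, 0.5, 4.9]
width: 0.0204
gripper_force: 49.9
```

```bash
echo '[{}, {}, {}, {}]' > m.json && python3 steer.py m.json .04
echo '[{"tz":-0.02}, {"tz":-0.04}, {"tz":-0.04}, {"tz":-0.04}, {}]' > m.json && python3 steer.py m.json
echo '[{}, {}, {}, {}]' > m.json && python3 steer.py m.json
python3 - <<'E'
from h import *
c=snap('wrist','pics/w11.png')
cv2.imwrite('pics/v11.png',cv2.resize(c['img'][130:350,110:410],None,fx=2.6,fy=2.6)[:,:,::-1])
E
```

```text
clock: 25.98
position: [0.4796, 0.1438, 0.0536]
ee_rot: [-0.0, 0.998, 0.061, -0.0]
contact_force: [0.1, 0.3, -0.9]
width: 0.0396
gripper_force: 0.0
clock: 26.4
position: [0.4844, 0.1446, 0.2014]
ee_rot: [-0.001, 0.998, 0.061, 0.008]
contact_force: [1.6, 0.1, 0.4]
width: 0.0401
gripper_force: 0.0
clock: 26.73
position: [0.4785, 0.1436, 0.192]
ee_rot: [0.0, 0.998, 0.061, -0.002]
contact_force: [-0.5, -0.5, 0.4]
width: 0.0402
gripper_force: 0.0
```

View pics/v11.png

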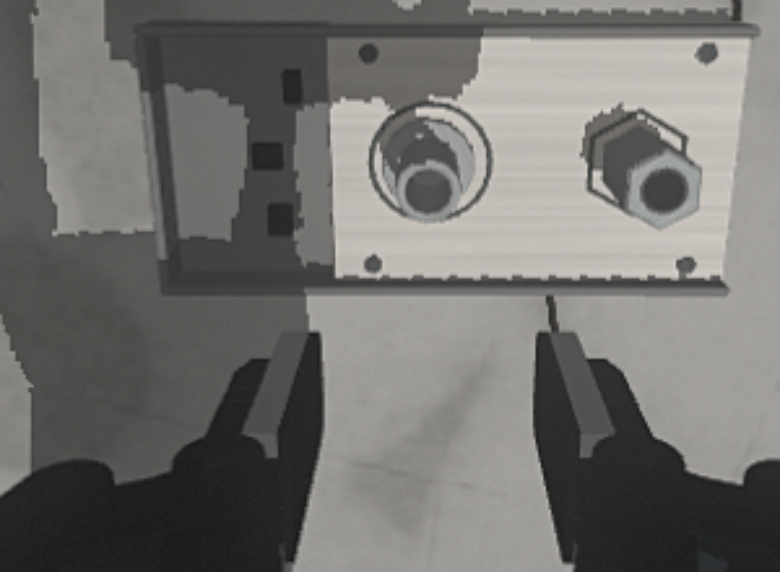

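The bush stands inside the circle at (425,155), the nut inside the hexagon at (640,155), and the chips are in the tray. All is done, so I'm handing in.

```bash
python3 -c "
from rig import manip
print(manip.sign_off())"
```

```text
the job is handed in; nothing more can be done
None
```

I handed the job in at about 27 s on the robot's clock: the chips are in the tray, the scraper stands upright in the middle of its rest, and the nut and bush stand inside their outlines; the final pictures agree, but no verdict came back.

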